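# Hang the wide hand taper on the spring-balanced tool arm

## Task

Pick up the wide hand taper by its handle and hang it by the handle bar in the twin hooks of the spring-balanced arm. Ease the weight onto the arm gently, without forcing it, until the spring carries the whole taper and it has settled, and only then let go, so that the arm neither drops nor jumps as you release. Leave the slim taper and everything else on the bench where it is.

Things in the scene. Friction and masses are not known exactly. Their poses are not given: they have to be found in the camera images.
- taper: Wide hand taper, upright on the bench: shoe 140 x 84 mm, brown tape roll 84 mm across and 72 mm wide (axis along y), bow handle over it, 167 mm high in all. Origin: centre of the underside; x along shoe and handle bar, z up. Weighs 0.35 to 0.9 kg by the tape left, not known beforehand, centred under the bar's middle within 5 mm. May hang either way round.
- taper_bar (a point): Middle of the wide taper's handle bar, on its axis, 156 mm above the underside; axes as the taper. Bar: black, round, 22 mm thick, along x. Its 12 mm uprights stand at x = -58 and +58 mm, leaving 104 mm free between them. The roll's top is 62 mm below the bar's axis.
- slim_taper: Slim hand taper: same shape and height, but its roll is only 34 mm and its shoe 46 mm wide; stays where it stands. Origin: centre of the underside. The two tapers may stand in each other's place.
- balancer: Spring-balanced arm. Origin: centre of the underside of its 110 mm square base, bolted to the bench. A post carries a swivel yoke (vertical axis through the origin); from pivots 30 mm out, two parallel links 220 mm long carry the hanger, which so stays level. At swivel 0 the arm points along the body's -x. Nothing on it is higher than 355 mm.
- cradle (a point): Centre of the handle bar when seated: midway between the two hooks at the arm's end, moving with the arm. z up; x level, back towards the post; y level, across the arm, parallel to a hung bar. Unloaded 305 mm above the bench. A seated bar has about 2 mm of play each way along x. A cross bar 84 mm wide holds the hooks, 75 mm behind (x = +75 mm).
- hook_tip (a point): Top of the tip of the hook at the cradle's y = +34 mm (the other is at y = -34 mm); x = -23, z = +18 mm from the cradle. Hooks: 8 mm round rod, level from the cross bar (top at z = +18 mm), then a trough (mouth 38 mm clear, rod's top 11 and underside 19 mm below the cradle), then the tip. They pass through the window between bar and roll; the bar's axis clears the tips 29 mm above the cradle.
- lift (a joint): Sinking of the arm, rad: 0 unloaded, against its top stop; link elevation = 0.30 - lift; bottom stop 0.70. Cradle height changes by 0.22 m x (sin(0.30-lift) - sin 0.30), its distance from the post by 0.22 m x (cos(0.30-lift) - cos 0.30). Starts to sink at 2.6 N, then about 21 mm per N; settles in about 1.5 s. With the taper it rests between 0.1 and 0.6, by weight.
- swivel (a joint): Swing of the arm about the post, rad, anticlockwise from above positive, -0.5 to 0.5; no spring, slight friction; stands still unless pushed.
- tape_roll: loose roll of brown tape lying flat, 104 mm diameter, 48 mm high; origin under its centre; stays
- cutter: small box cutter lying on the bench, 100 x 30 x 18 mm; stays
- pen_cup: pen cup, 68 mm diameter, with pens 140 mm high; stays

How it is judged:
By the outcome, as a careful person would: the job done as asked, in the order asked, and still so for the second after the job is handed in, with the robot touching nothing.
It also fails if it takes over 67 s, if anything falls off the work surface, if the arm or the gripper's body presses on something with over 40 N, if the wrist force passes 120 N, or if a joint passes its speed limit or range.

## Robot

A 7-joint arm with a two-finger parallel gripper is mounted at the origin on the work surface. World frame = base frame: x ahead of the robot, y to its left, z up, the work surface at z = 0. Lengths are in m, angles in rad, forces in N, time in s.
With the tool pointing down it reaches from about 0.4 to 0.85 m from the base axis. Payload 10.4 kg.
Tool frame: the origin (TCP) lies midway between the tips of the shut fingers; the grasp point (between the pads) lies 19 mm behind it; z points along the fingers, y is the line along which they close (so a half turn about z gives the same grasp; the last joint's range is limited). The gripper opens to 87 mm and grips with 3 to 60 N. Pads are 19 mm wide; open, the fingers measure 117 mm over their backs; the gripper's body (75 mm by 190 mm) begins 51 mm behind the grasp point.
Start: joints at [1.163, 0.332, -0.065, 1.46, 0.022, 1.35, -0.088], TCP at [0.235, -0.579, 0.223] pointing down, gripper open.
Joint ranges: [-2.6, 2.6], [-0.5, 2.12], [-1.47, 1.34], [0.16, 2.42], [-1.27, 4.41], [0.06, 2.06], [-2.6, 2.6]. Speed limits (rad/s): [2.22, 2.22, 2.79, 2.79, 3.14, 3.14, 3.14].

## Interface

Orientations are given as a unit quaternion [x, y, z, w].
In Python, from bench import r gives the robot as it stands.
- The arm moves only by the tool arm_command, never from a script. Its arguments are lists of equal length, an entry for each row: "xyz": the shift along the world's x, y, z in m, a list of three; "rot": the turn, a rotation vector about the world's x, y, z in rad, a list of three. In form: {"xyz": [[tx, ty, tz], ...], "rot": [[ax, ay, az], ...]}. A call has 1 to 20 rows; each row is the pose to reach, as a shift and turn from the pose commanded when the call began; what a row does not reach only later rows make up. A row lasts 1/12 s, in which the tool goes at most 41.7 mm and 7.16 degrees, less where a joint would pass 70% of its speed; a pose out of reach is approached as far as the arm can. A call with a gripper value outside its range is refused whole. "grip" is the opening, from 0 (shut) to 1 (fully open), set as the call begins (left out, the last holds). The fingers move at their own pace and stop on an object; "squeeze" is the grip in N (left out, the last holds). Time passes only in rows, so rows that repeat a pose let the fingers close. It gives the time, the measured TCP pose, the force, the opening and the grip force at its end, in the units of the state.
- r.read_state(): the state, without advancing time (a new reading comes with each control period).
- r.camera(name): name is "scene" or "top" or "wrist"; returns the picture (480x640x3 uint8, red, green, blue); there is no depth.
- r.camera_model(name): a dict with "fx", "fy", "cx", "cy" (pixels), "k1" (the pictures are not rectified: a ray, as slopes to the right and down, at radius r is drawn at 1 + k1 r^2 times it, then the intrinsics apply), "T" (4x4, takes a point from camera to world coordinates). Camera axes: x right, y up, looking along -z (the intrinsics and any distortion apply to the point x, -y, -z); pixel columns grow to the right and rows downward; lengths in m; the calibration is good to about 2 mm. A picture is of the moment at which its call begins: read the wrist's pose just before it. camera_model takes no time and is no camera call; for the wrist camera it gives the pose at the moment of the call.
- r.close_job(): hands the job in; it is judged then, once.
Trained networks look in the newest picture that a camera, given by its name, has taken for a name from the list of things; names that differ only in an ending like _2 or _b are one class to them, and where a whole thing is asked for, a point or a joint stands for the part that bears it (a point fixed in the world has none). Each returns a list of dicts, best first, with "conf" (0 to 1); they miss things now and then, are a little off and sometimes report something else, mostly with a low value. They report only what shows in the picture. A call takes as long as a camera call.
- r.look_for(label, camera): "at" ([x, y, z] in m, in the coordinates of the camera as it stood for that picture, good to about 4 mm: the middle of the surface that is visible of it).
- r.spot_point(label, camera): "at" ([x, y, z] in m, in the coordinates of the camera as it stood for that picture, good to about 4 mm: a listed point, or the origin of a listed thing).
The state is a dict: "time": time; "joint_positions": joint angles; "joint_vel": joint speeds; "joint_torque": joint torques, N m; "ee_pos": TCP position; "eef_rot": TCP orientation; "ft_force": force on the tool from outside, world axes, zero at the start; "torque": the same for the moment, N m; "width": finger opening in m; "grip_force": force on a finger pad.
Only numpy, scipy, OpenCV 4.12 (cv2) and the standard library are available. Lean on these libraries where they do the work, as an engineer would, in place of code of your own. Each camera call takes 0.05 s, during which the arm holds its last target. There are 200 camera calls.

## Working session

There is one attempt and no reset: what is moved stays moved. The work goes in short steps, Python scripts to look and compute and a tool call to move; the robot and the scene stay as the last step left them, time stands still between calls to the robot, and variables do not carry over. Pictures are saved under pics/ and viewed, at most 12 in all, crops included, and the job is handed in when it is done.

Besides the shell and the picture viewer there is one more tool, called after "Emit:" as name(argument=value, ...), one argument or row to a line, values as JSON. arm_command: Moves the arm, as the interface text tells. Its arguments: {"type":"object","properties":{"xyz":{"type":"array"},"rot":{"type":"array"},"grip":{"type":"number"},"squeeze":{"type":"number"}},"required":["xyz","rot"]}

```bash
mkdir -p pics; cat > h.py <<'E'
import numpy as np, cv2
from bench import r
def shot(c,fn=None):
    im=r.camera(c)
    if fn: cv2.imwrite('pics/'+fn,im[...,::-1])
    return im
def w(c,p,T=None):
    T=np.array(r.camera_model(c)["T"]) if T is None else T
    return (T@np.r_[p,1])[:3]
def px(c,P):
    m=r.camera_model(c);q=np.linalg.inv(np.array(m["T"]))@np.r_[P,1]
    s=np.array([q[0],-q[1]])/-q[2];s=s*(1+m["k1"]*(s@s))
    return np.round([m["fx"]*s[0]+m["cx"],m["fy"]*s[1]+m["cy"]],1)
def find(labels,cams,k=2):
    for c in cams:
        for l,f in labels:
            for d in getattr(r,f)(l,c)[:k]:
                P=w(c,d["at"]);print(c,f,l,round(d["conf"],2),P.round(4),px(c,P))
E
python3 - <<'E'
from h import *
a=shot("scene");b=shot("top")
cv2.imwrite('pics/a.png',cv2.resize(np.hstack([a,b])[...,::-1],(800,300),interpolation=cv2.INTER_AREA))
cv2.imwrite('pics/s.png',a[...,::-1]);cv2.imwrite('pics/t.png',b[...,::-1])
L=[(l,"spot_point") for l in ["taper","taper_bar","slim_taper","balancer","cradle","hook_tip","tape_roll","cutter","pen_cup"]]
find(L,["scene","top"])
s=r.read_state();print(s["time"],s["ee_pos"],s["eef_rot"],s["ft_force"])
E
```

```text
scene spot_point taper 0.81 [ 0.4591 -0.1042  0.0035] [266.3 333.6]
scene spot_point taper_bar 0.62 [ 0.4544 -0.1053  0.1577] [258.4 286.5]
scene spot_point balancer 0.81 [0.5264 0.4583 0.0015] [389.2 209.2]
scene spot_point cradle 0.96 [0.5038 0.1242 0.3065] [332.8 176.7]
scene spot_point hook_tip 0.81 [0.4676 0.1046 0.3213] [313.4 170.8]
scene spot_point tape_roll 0.73 [ 0.6529 -0.1388  0.0042] [335.6 381.1]
scene spot_point tape_roll 0.43 [ 0.3364  0.303  -0.004 ] [308.2 220.1]
scene spot_point cutter 0.65 [ 0.367  -0.3106 -0.0004] [174.4 387.6]
scene spot_point pen_cup 0.73 [ 0.3346  0.3046 -0.0031] [307.9 219.4]
top spot_point taper 0.92 [ 0.4552 -0.1051 -0.0018] [376.7 270.7]
top spot_point taper_bar 0.9 [ 0.4553 -0.0992  0.1564] [381.2 266.3]
top spot_point taper_bar 0.48 [0.5293 0.4621 0.0015] [177.3 240. ]
top spot_point slim_taper 0.8 [ 0.6071 -0.3727  0.    ] [469.9 219.7]
top spot_point balancer 0.85 [ 0.5269  0.4575 -0.0016] [179.1 241. ]
top spot_point balancer 0.68 [0.4669 0.1052 0.3219] [298.7 253.5]
top spot_point cradle 0.7 [0.5051 0.1249 0.3066] [290.6 237.2]
top spot_point cradle 0.24 [ 0.5293  0.46   -0.0031] [178.4 240.2]
top spot_point hook_tip 0.63 [0.4612 0.1027 0.3253] [299.7 255.9]
top spot_point hook_tip 0.16 [ 0.5299  0.4612 -0.0016] [177.9 239.9]
top spot_point tape_roll 0.59 [ 0.6529 -0.134  -0.0018] [387.5 201.8]
top spot_point cutter 0.74 [ 0.3627 -0.306   0.0031] [447.5 304.9]
top spot_point pen_cup 0.59 [ 0.3316  0.3018 -0.0007] [230.6 311.4]
1.0 [ 0.23461302 -0.57933081  0.22261145] [9.81550204e-01 1.91204577e-01 2.69553328e-06 7.68735186e-05] [ 0.18810747  0.07349567 -1.41366597]
```

View pics/s.png

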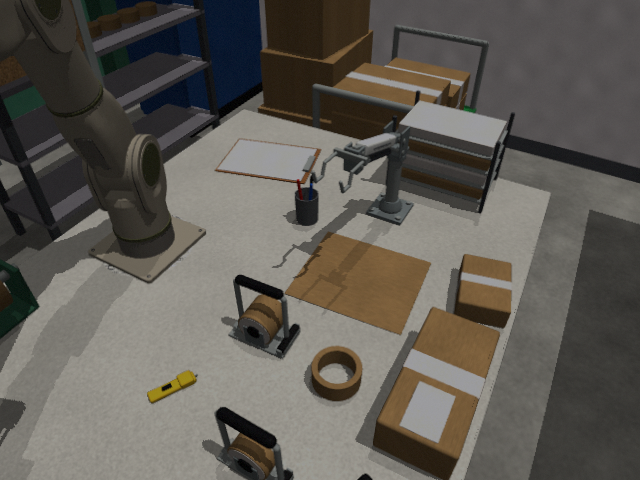

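View pics/t.png

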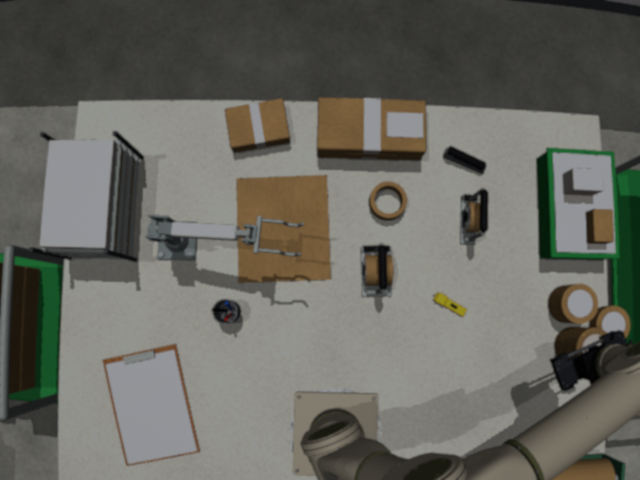

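The wide taper stands at scene (266,333) and top (376,270), its bar roughly along world x. The slim one is at top (473,215). The balancer arm points along world -y, with its hooks open at top (300,240). I'll move above the wide taper and look from close by.

Emit:
arm_command(
  xyz=[
    [0.014,0.03,0.01],
    [0.028,0.06,0.03],
    [0.042,0.09,0.05],
    [0.057,0.12,0.07],
    [0.071,0.15,0.09],
    [0.085,0.18,0.11],
    [0.1,0.21,0.12],
    [0.114,0.24,0.12],
    [0.128,0.27,0.12],
    [0.142,0.3,0.12],
    [0.157,0.33,0.12],
    [0.171,0.36,0.12],
    [0.185,0.39,0.12],
    [0.2,0.42,0.12],
    [0.21,0.45,0.12],
    [0.22,0.47,0.12],
    [0.22,0.47,0.12],
    [0.22,0.47,0.12],
  ],
  rot=[
    [0,0,-0.02],
    [0,0,-0.05],
    [0,0,-0.08],
    [0,0,-0.1],
    [0,0,-0.13],
    [0,0,-0.16],
    [0,0,-0.18],
    [0,0,-0.21],
    [0,0,-0.24],
    [0,0,-0.26],
    [0,0,-0.29],
    [0,0,-0.32],
    [0,0,-0.34],
    [0,0,-0.37],
    [0,0,-0.385],
    [0,0,-0.385],
    [0,0,-0.385],
    [0,0,-0.385],
  ],
  grip=1,
)

```text
time: 2.5
ee_pos: [0.4549, -0.1084, 0.3427]
eef_rot: [1.0, 0.001, 0.0, 0.0]
ft_force: [-0.4, -1.2, -0.4]
width: 0.0874
grip_force: 0.0
```

```bash
python3 - <<'E'
from h import *
s=r.read_state();print(s["time"],s["ee_pos"],s["eef_rot"],s["ft_force"],s["joint_positions"])
shot("wrist","w1.png")
m=r.camera_model("wrist");print(m)
find([(l,"spot_point") for l in ["taper","taper_bar","cradle","hook_tip"]],["wrist"])
E
```

```text
2.5 [ 0.45488451 -0.10838396  0.34268471] [9.99999227e-01 1.22799141e-03 9.40406002e-05 1.68017329e-04] [-0.39971389 -1.16930014 -0.36035192] [ 0.67057196 -0.03326381 -0.51357752  1.62502159 -0.01604317  1.54531067
 -1.41070415]
{'fx': 340.29693534991213, 'fy': 340.29693534991213, 'cx': 312.3287815263671, 'cy': 237.405719843949, 'k1': -0.05063423169684802, 'T': array([[ 1.75396428e-04,  9.66095412e-01,  2.58185251e-01,
         5.25517562e-01],
       [-9.99999928e-01,  8.22370376e-05,  3.71623052e-04,
        -1.09370110e-01],
       [ 3.37790935e-04, -2.58185297e-01,  9.66095357e-01,
         5.03235410e-01],
       [ 0.00000000e+00,  0.00000000e+00,  0.00000000e+00,
         1.00000000e+00]])}
wrist spot_point taper 0.59 [ 0.4516 -0.1066  0.0038] [309.9 198.3]
wrist spot_point taper_bar 0.66 [ 0.45   -0.1075  0.1529] [309.6 220.6]
```

View pics/w1.png

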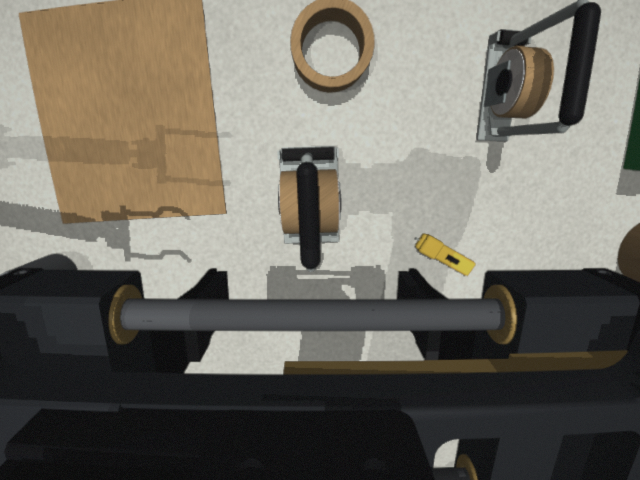

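The wrist picture shows the wide taper's black bar from about (307,165) to (311,265), almost along world x. The wide roll sits under it and the slim taper is at top right. Next I'll fit the bar's axis in both the wrist and top pictures.

```bash
cat >> h.py <<'E'
def ray(c,uv,m=None):
    m=m or r.camera_model(c)
    K=np.array([[m["fx"],0,m["cx"]],[0,m["fy"],m["cy"]],[0,0,1]])
    s=cv2.undistortPoints(np.array([[uv]],float),K,np.array([m["k1"],0,0,0,0]))[0,0]
    T=np.array(m["T"]);return T[:3,3],T[:3,:3]@np.array([s[0],-s[1],-1])
def onz(c,uv,z,m=None):
    o,d=ray(c,uv,m);return o+d*(z-o[2])/d[2]
E
python3 - <<'E'
from h import *
def bar(c,fn,win,thr):
    g=cv2.cvtColor(cv2.imread('pics/'+fn),cv2.COLOR_BGR2GRAY);x0,x1,y0,y1=win
    mk=(g[y0:y1,x0:x1]<thr).astype(np.uint8)
    ends=[]
    rows=[]
    for i in range(y1-y0):
        xs=np.where(mk[i])[0]
        if len(xs)>2: rows.append((xs.min()+x0,xs.max()+x0,i+y0))
    R=np.array(rows);print(c,R[::6].tolist())
    k=np.polyfit(R[:,2],(R[:,0]+R[:,1])/2,1)
    for v in (y0,(y0+y1)/2,y1):
        print('   axis',(np.polyval(k,v),v),[onz(c,(np.polyval(k,v),v),z).round(4).tolist() for z in (.156,)])
bar("wrist","w1.png",(298,326,185,240),45)
bar("top","t.png",(368,396,248,290),40)
for c,win in (("wrist",(0,)),):
    r.camera("top")
find([("taper_bar","spot_point"),("taper","spot_point"),("taper_bar","look_for"),("cradle","spot_point"),("hook_tip","spot_point")],["top","scene"],1)
# triangulate bar network points
E
```

```text
wrist [[298, 317, 185], [298, 317, 191], [298, 318, 197], [298, 318, 203], [299, 318, 209], [299, 318, 215], [299, 318, 221], [299, 319, 227], [299, 318, 233], [300, 319, 239]]
   axis (np.float64(307.4610389610391), 185) [[0.4876, -0.1053, 0.156]]
   axis (np.float64(308.47294372294385), 212.5) [[0.4592, -0.1062, 0.156]]
   axis (np.float64(309.48484848484856), 240) [[0.4297, -0.1071, 0.156]]
top [[368, 388, 248], [378, 385, 254], [378, 385, 260], [378, 385, 266], [378, 386, 272], [379, 386, 278], [368, 389, 284]]
   axis (np.float64(380.1567944250871), 248) [[0.502, -0.096, 0.156]]
   axis (np.float64(381.605574912892), 269.0) [[0.4486, -0.1002, 0.156]]
   axis (np.float64(383.05435540069686), 290) [[0.3956, -0.1045, 0.156]]
top spot_point taper_bar 0.79 [ 0.4532 -0.1008  0.1548] [381.8 267.2]
top spot_point taper 0.76 [ 4.501e-01 -1.035e-01  1.000e-04] [376.2 272.5]
top look_for taper_bar 0.96 [ 0.4084 -0.0907  0.0676] [374.  286.2]
top spot_point cradle 0.89 [0.5064 0.1258 0.3039] [290.3 236.8]
top spot_point hook_tip 0.95 [0.4644 0.1072 0.3232] [297.7 254.5]
scene spot_point taper_bar 0.62 [ 0.4544 -0.1053  0.1577] [258.4 286.5]
scene spot_point taper 0.81 [ 0.4591 -0.1042  0.0035] [266.3 333.6]
scene look_for taper_bar 0.97 [ 0.4754 -0.116   0.0744] [267.1 320. ]
scene spot_point cradle 0.96 [0.5038 0.1242 0.3065] [332.8 176.7]
scene spot_point hook_tip 0.81 [0.4676 0.1046 0.3213] [313.4 170.8]
```

Bar axis: y ≈ -0.1065, x ≈ 0.4545, yaw ≈ +0.03, z ≈ 0.156, and both views agree to a few mm. I'll grasp with the tool leaning 0.3 rad away from the post, so the gripper body clears the hanger later.

Emit:
arm_command(
  xyz=[
    [0,0.002,0],
    [0,0.004,-0.02],
    [0,0.0075,-0.04],
    [0,0.0075,-0.065],
    [0,0.0075,-0.09],
    [0,0.0075,-0.115],
    [0,0.0075,-0.14],
    [0,0.0075,-0.16],
    [0,0.0075,-0.18],
    [0,0.0075,-0.195],
    [0,0.0075,-0.205],
    [0,0.0075,-0.205],
    [0,0.0075,-0.205],
  ],
  rot=[
    [0.1,0,0.01],
    [0.2,0,0.02],
    [0.3,0,0.03],
    [0.3,0,0.03],
    [0.3,0,0.03],
    [0.3,0,0.03],
    [0.3,0,0.03],
    [0.3,0,0.03],
    [0.3,0,0.03],
    [0.3,0,0.03],
    [0.3,0,0.03],
    [0.3,0,0.03],
    [0.3,0,0.03],
  ],
  grip=0.75,
)

```text
time: 4.38
ee_pos: [0.4547, -0.1018, 0.1378]
eef_rot: [0.989, 0.015, -0.0, -0.15]
ft_force: [0.3, 0.2, 1.2]
width: 0.0654
grip_force: 0.0
```

```bash
python3 - <<'E'
from h import *
s=r.read_state();print(s["ee_pos"],s["eef_rot"],s["ft_force"],s["joint_positions"])
a=shot("scene");b=shot("wrist")
cv2.imwrite('pics/g1.png',np.hstack([cv2.resize(a[150:400,130:430],(480,400)),cv2.resize(b,(320,240))if 0 else cv2.resize(b[100:400,180:440],(320,400))])[...,::-1])
E
```

```text
[ 0.45469334 -0.10176656  0.13781143] [ 9.88642485e-01  1.48306493e-02 -1.18467051e-04 -1.49552913e-01] [0.27714699 0.16422579 1.21255673] [ 0.73725653  0.17478039 -0.43894318  1.8888818  -0.22671486  1.19835763
 -1.1462693 ]
```

View pics/g1.png

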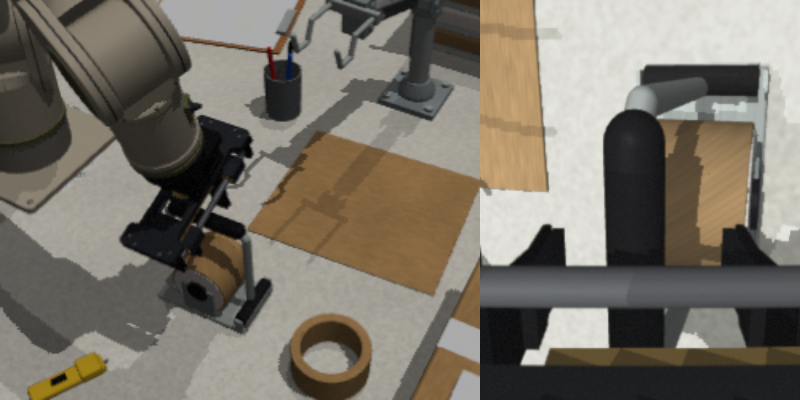

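The bar lies between the fingers (wrist crop: bar at about 636, fingers at 560 and 725). Closing on it.

Emit:
arm_command(
  xyz=[
    [0,0,0],
    [0,0,0],
    [0,0,0],
    [0,0,0],
    [0,0,0],
    [0,0,0],
    [0,0,0],
    [0,0,0],
    [0,0,0],
    [0,0,0],
  ],
  rot=[
    [0,0,0],
    [0,0,0],
    [0,0,0],
    [0,0,0],
    [0,0,0],
    [0,0,0],
    [0,0,0],
    [0,0,0],
    [0,0,0],
    [0,0,0],
  ],
  grip=0,
  squeeze=30,
)

```text
time: 5.32
ee_pos: [0.4547, -0.1013, 0.1378]
eef_rot: [0.989, 0.015, 0.0, -0.15]
ft_force: [0.0, 3.1, 3.2]
width: 0.021
grip_force: 30.0
```

Emit:
arm_command(
  xyz=[
    [0,0,0.005],
    [0,0,0.01],
    [0,0,0.02],
    [0,0,0.035],
    [0,0,0.05],
    [0,0,0.07],
    [0,0,0.09],
    [0,0,0.11],
    [0,0,0.13],
    [0,0,0.15],
    [0,0,0.165],
    [0,0,0.18],
    [0,0,0.19],
    [0,0,0.195],
    [0,0,0.195],
    [0,0,0.195],
    [0,0,0.195],
    [0,0,0.195],
    [0,0,0.195],
    [0,0,0.195],
  ],
  rot=[
    [0,0,0],
    [0,0,0],
    [0,0,0],
    [0,0,0],
    [0,0,0],
    [0,0,0],
    [0,0,0],
    [0,0,0],
    [0,0,0],
    [0,0,0],
    [0,0,0],
    [0,0,0],
    [0,0,0],
    [0,0,0],
    [0,0,0],
    [0,0,0],
    [0,0,0],
    [0,0,0],
    [0,0,0],
    [0,0,0],
  ],
)

```text
time: 6.98
ee_pos: [0.4545, -0.1018, 0.3322]
eef_rot: [0.989, 0.015, -0.0, -0.15]
ft_force: [0.1, -0.1, -6.7]
width: 0.021
grip_force: 30.0
```

```bash
python3 - <<'E'
from h import *
F=[]
for i in range(6):
    a=shot("scene"); s=r.read_state();F.append(np.r_[s["ft_force"],s["torque"]])
print(np.mean(F,0),np.std(F,0));print(s["ee_pos"],s["eef_rot"],s["time"])
cv2.imwrite('pics/l1.png',cv2.resize(a[100:400,130:430],(600,600))[...,::-1])
b=shot("wrist","w2.png");shot("top","t2.png")
find([(l,"spot_point") for l in ["taper","taper_bar","cradle","hook_tip"]],["scene","top","wrist"],1)
E
```

```text
[-0.22486014  0.092305   -7.17648356 -0.78481298 -0.01404552 -0.01357166] [0.69919612 0.34186754 0.34555449 0.01183968 0.01483739 0.03232732]
[ 0.454645   -0.10178378  0.33256492] [ 9.88664120e-01  1.48723000e-02 -1.09858186e-06 -1.49405732e-01] 7.2833
scene spot_point taper_bar 0.7 [ 0.4546 -0.1098  0.3509] [247.8 213.3]
scene spot_point cradle 0.64 [0.5021 0.1224 0.3077] [331.7 176.5]
scene spot_point hook_tip 0.63 [ 0.5276  0.4605 -0.0018] [389.7 209.8]
top spot_point taper 0.66 [ 0.4544 -0.102   0.1951] [384.2 265.5]
top spot_point cradle 0.87 [0.5065 0.1259 0.3077] [290.2 236.5]
top spot_point hook_tip 0.8 [0.4668 0.1038 0.3257] [299.2 253.4]
wrist spot_point taper 0.73 [ 0.5358  0.4587 -0.002 ] [ 80.1 135.3]
wrist spot_point taper_bar 0.71 [ 0.4516 -0.1094  0.3475] [317.7 311.3]
wrist spot_point hook_tip 0.84 [0.4682 0.1017 0.3216] [ 46.9 223.6]
```

View pics/l1.png

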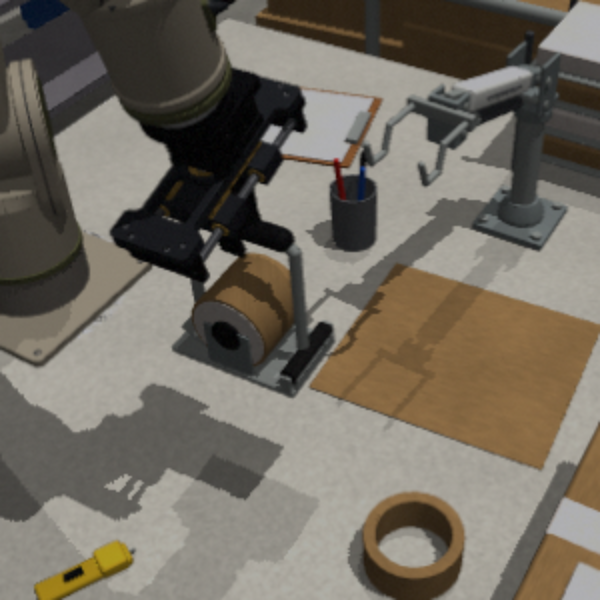

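View pics/w2.png

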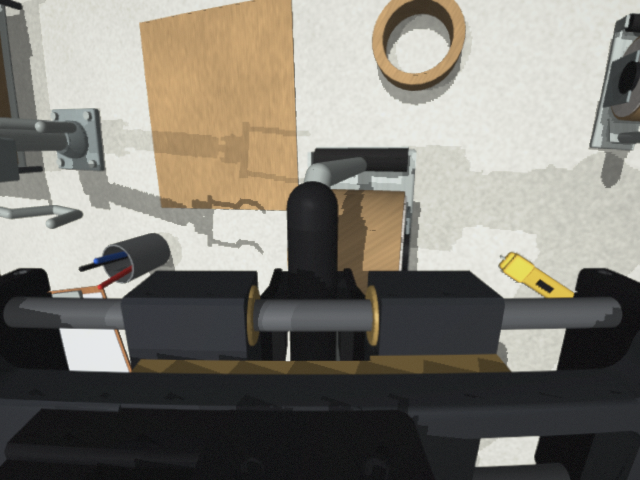

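The taper is lifted by mid-bar. It weighs about 7 N, so it should sink about 90 mm. In the wrist picture the bar is at (312,300) and the near hook at about (50,215). I'll move to just before the hooks, aligned to the arm (yaw -0.069), and look again.

Emit:
arm_command(
  xyz=[
    [0.003,0.01,0],
    [0.007,0.025,0],
    [0.013,0.045,0],
    [0.02,0.065,0],
    [0.026,0.085,0],
    [0.032,0.105,0],
    [0.038,0.125,0],
    [0.042,0.14,0],
    [0.044,0.147,0],
    [0.044,0.147,0],
    [0.044,0.147,0],
    [0.044,0.147,0],
  ],
  rot=[
    [0,0,-0.01],
    [0,0,-0.02],
    [0,0,-0.03],
    [0,0,-0.04],
    [0,0,-0.055],
    [0,0,-0.07],
    [0,0,-0.085],
    [0,0,-0.1],
    [0,0,-0.1],
    [0,0,-0.1],
    [0,0,-0.1],
    [0,0,-0.1],
  ],
)

```text
time: 8.98
ee_pos: [0.4986, 0.0436, 0.3324]
eef_rot: [0.988, -0.035, 0.007, -0.149]
ft_force: [0.3, 0.1, -7.6]
width: 0.0212
grip_force: 30.0
```

```bash
python3 - <<'E'
from h import *
s=r.read_state();print(s["ee_pos"],s["eef_rot"],s["time"],s["ft_force"])
a=shot("scene","s3.png");b=shot("wrist");t=shot("top","t3.png")
cv2.imwrite('pics/p3.png',np.hstack([cv2.resize(b[60:380,0:400],(480,384)),cv2.resize(a[120:320,240:400],(320,384))])[...,::-1])
for i in range(2):
  find([(l,"spot_point") for l in ["taper","taper_bar","cradle","hook_tip"]],["scene","top","wrist"],2)
  if not i: r.camera("scene");r.camera("wrist");r.camera("top")
E
```

```text
[0.49855462 0.04361473 0.33236479] [ 0.98819316 -0.03532917  0.00734502 -0.14890326] 8.9833 [ 0.34285096  0.05226718 -7.5990973 ]
scene spot_point taper 0.58 [0.5015 0.0379 0.1932] [312.5 240.1]
scene spot_point taper_bar 0.67 [0.4992 0.0341 0.349 ] [309.7 180.6]
scene spot_point cradle 0.58 [0.5047 0.1263 0.3055] [333.7 176.7]
scene spot_point hook_tip 0.83 [0.4666 0.1022 0.3218] [312.4 171. ]
top spot_point taper 0.6 [0.4955 0.0406 0.1944] [326.7 247.7]
top spot_point taper_bar 0.66 [0.4958 0.0429 0.3509] [327.1 239.7]
top spot_point cradle 0.61 [0.5036 0.1262 0.3086] [290.  237.7]
top spot_point hook_tip 0.85 [0.4682 0.1029 0.3234] [299.7 252.8]
top spot_point hook_tip 0.22 [ 0.5283  0.4611 -0.0011] [177.9 240.4]
wrist spot_point taper 0.73 [0.4968 0.0415 0.1992] [361.6 233.5]
wrist spot_point taper_bar 0.58 [0.4971 0.0405 0.349 ] [311.5 307.8]
scene spot_point taper 0.69 [0.5    0.0405 0.1918] [312.5 239.7]
scene spot_point cradle 0.96 [0.5057 0.1254 0.3036] [333.8 177.8]
scene spot_point hook_tip 0.8 [0.4651 0.1073 0.3235] [312.9 169. ]
top spot_point taper 0.6 [0.4964 0.0409 0.1934] [326.5 247.4]
top spot_point taper_bar 0.79 [0.4941 0.044  0.3521] [326.6 240.4]
top spot_point cradle 0.82 [0.5022 0.1267 0.309 ] [289.7 238.3]
top spot_point hook_tip 0.98 [0.4622 0.1063 0.3207] [298.1 255.6]
wrist spot_point taper 0.92 [0.4967 0.0425 0.1954] [361.2 232.6]
wrist spot_point taper_bar 0.7 [0.497  0.0401 0.3472] [313.4 306.5]
```

View pics/p3.png

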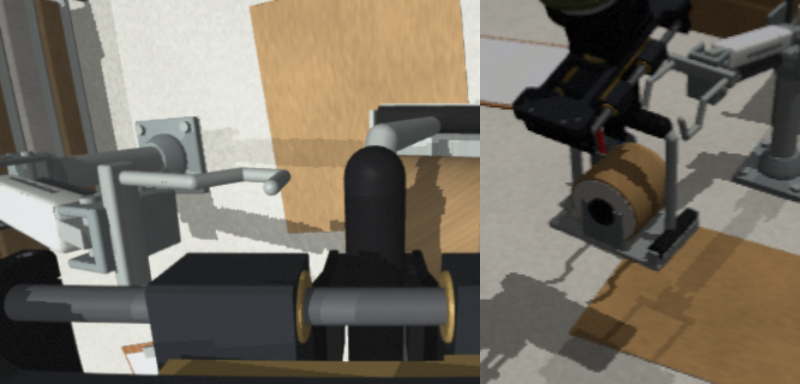

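The hooks are just beyond the bar. The near hook's tip is at wrist pixel of about (239,208), and the bar is level above the tips. I'll check that tip against my model.

```bash
python3 - <<'E'
from h import *
a=.069;c=np.array([.5045,.1252,.3060]);X=np.array([np.sin(a),np.cos(a),0]);Y=np.array([-np.cos(a),np.sin(a),0])
for y in(-.034,.034):
    P=c-.023*X+y*Y+[0,0,.014]
    print(P,px("wrist",P),px("scene",P),px("top",P))
for x in (.075,.0):print('barrod',px("wrist",c+x*X-.034*Y+[0,0,.014 if x else -.015]))
print('tip px->', onz("wrist",(236,209),.320))
print('bar', px("wrist",[.4986,.038,.3506]),px("top",[.4986,.038,.3506]),px("scene",[.4986,.038,.3506]))
im=cv2.imread('pics/s3.png');t=cv2.imread('pics/t3.png')
cv2.imwrite('pics/z3.png',np.hstack([cv2.resize(im[140:220,270:370],(400,320),interpolation=cv2.INTER_CUBIC),cv2.resize(t[200:280,250:350],(400,320),interpolation=cv2.INTER_CUBIC)]))
E
```

```text
[0.53683335 0.09991059 0.32      ] [222.5 213.8] [341.8 181.4] [301.8 222.7]
[0.46899516 0.10459887 0.32      ] [230.1 321.7] [313.9 171.5] [299.  252.6]
barrod [ 94.2 206.1]
barrod [215.7 204.2]
tip px-> [0.53942   0.0908359 0.32     ]
bar [315.4 306.7] [329.3 238.5] [310.4 178.9]
```

View pics/z3.png

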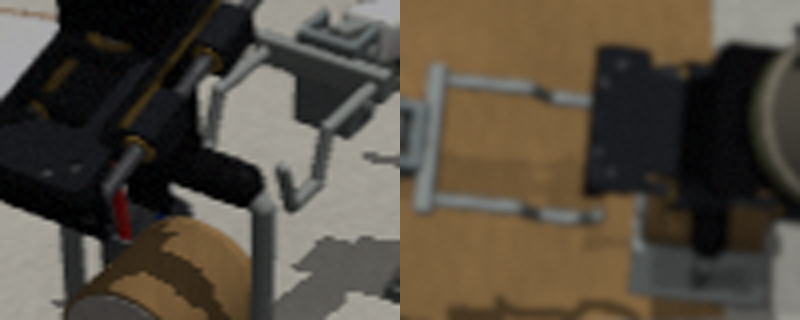

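The crop confirms the model. The near hook's tip knob is at wrist (223,216) against a predicted (222,214), and scene and top agree within 1–2 px. I'll enter over the hooks and then start lowering.

Emit:
arm_command(
  xyz=[
    [0.0005,0.008,0],
    [0.001,0.018,0],
    [0.002,0.028,0],
    [0.003,0.038,0],
    [0.0035,0.048,0],
    [0.004,0.058,0],
    [0.005,0.068,0],
    [0.0055,0.077,0],
    [0.006,0.083,0],
    [0.006,0.0855,0],
    [0.006,0.0855,0],
    [0.006,0.0855,-0.005],
    [0.006,0.0855,-0.012],
    [0.006,0.0855,-0.019],
    [0.006,0.0855,-0.025],
    [0.006,0.0855,-0.028],
    [0.006,0.0855,-0.028],
    [0.006,0.0855,-0.028],
    [0.006,0.0855,-0.028],
  ],
  rot=[
    [0,0,0],
    [0,0,0],
    [0,0,0],
    [0,0,0],
    [0,0,0],
    [0,0,0],
    [0,0,0],
    [0,0,0],
    [0,0,0],
    [0,0,0],
    [0,0,0],
    [0,0,0],
    [0,0,0],
    [0,0,0],
    [0,0,0],
    [0,0,0],
    [0,0,0],
    [0,0,0],
    [0,0,0],
  ],
)

```text
time: 12.07
ee_pos: [0.5048, 0.1307, 0.3049]
eef_rot: [0.988, -0.035, 0.008, -0.149]
ft_force: [-0.3, 0.4, -7.1]
width: 0.0209
grip_force: 29.9
```

```bash
cat > st.py <<'E'
from h import *
F=[];
for i in range(5): a=r.camera("scene");s=r.read_state();F.append(s["ft_force"])
z=np.array(s["ee_pos"]);from scipy.spatial.transform import Rotation as R
g=z-.019*R.from_quat(s["eef_rot"]).as_matrix()[:,2]
print(s["time"],'tcp',z.round(4),'bar',g.round(4),'F',np.mean(F,0).round(2),'M',np.round(s["torque"],2),s["width"])
E
python3 - <<'E'
from st import *
t=shot("top")
cv2.imwrite('pics/p4.png',np.hstack([cv2.resize(a[130:290,270:430],(400,400)),cv2.resize(t[200:280,250:330],(400,400))])[...,::-1])
find([(l,"spot_point") for l in ["taper_bar","cradle","hook_tip"]],["scene","top"],1)
E
```

```text
12.3167 tcp [0.5047 0.1307 0.3048] bar [0.5042 0.1251 0.3229] F [-0.08 -0.2  -6.9 ] M [-0.73  0.03 -0.  ] 0.021132346634327732
scene spot_point taper_bar 0.88 [0.5044 0.1223 0.3228] [332.8 170.8]
scene spot_point cradle 0.83 [0.5054 0.1275 0.3043] [334.2 177.1]
top spot_point taper_bar 0.75 [ 6.542e-01 -1.308e-01 -4.000e-04] [386.4 201.2]
top spot_point hook_tip 0.75 [0.4683 0.1059 0.3261] [298.3 252.7]
```

View pics/p4.png

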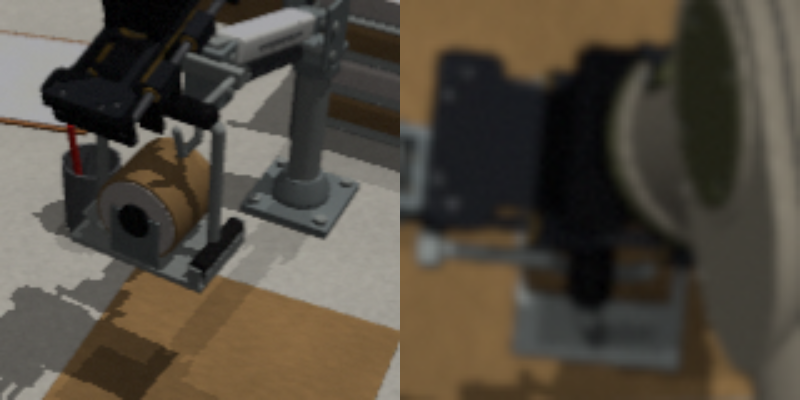

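The bar is over the troughs inside the mouth (hook tip at (180,130) in the left crop, in front of the bar), with no contact force yet. Lowering slowly to contact.

Emit:
arm_command(
  xyz=[
    [0,0,-0.003],
    [0,0,-0.006],
    [0,0,-0.009],
    [0,0,-0.012],
    [0,0,-0.015],
    [0,0,-0.017],
    [0,0,-0.019],
    [0,0,-0.021],
    [0,0,-0.021],
    [0,0,-0.021],
    [0,0,-0.021],
    [0,0,-0.021],
    [0,0,-0.021],
    [0,0,-0.021],
  ],
  rot=[
    [0,0,0],
    [0,0,0],
    [0,0,0],
    [0,0,0],
    [0,0,0],
    [0,0,0],
    [0,0,0],
    [0,0,0],
    [0,0,0],
    [0,0,0],
    [0,0,0],
    [0,0,0],
    [0,0,0],
    [0,0,0],
  ],
)

```text
time: 13.83
ee_pos: [0.5048, 0.1303, 0.2837]
eef_rot: [0.988, -0.035, 0.008, -0.149]
ft_force: [-0.1, -4.6, -2.6]
width: 0.0216
grip_force: 30.0
```

```bash
python3 -c "
from st import *"
```

```text
14.0833 tcp [0.5048 0.1303 0.2836] bar [0.5043 0.1247 0.3018] F [ 0.12 -5.5  -2.73] M [-1.58  0.04 -0.11] 0.021309139751592474
```

The bar is touching and the hook pushes it towards -y (5.5 N), so it sits too far back. Shifting outward.

Emit:
arm_command(
  xyz=[
    [0,-0.001,0],
    [0,-0.002,0],
    [0,-0.003,0],
    [0,-0.003,0],
    [0,-0.003,0],
    [0,-0.003,0],
    [0,-0.003,0],
    [0,-0.003,0],
  ],
  rot=[
    [0,0,0],
    [0,0,0],
    [0,0,0],
    [0,0,0],
    [0,0,0],
    [0,0,0],
    [0,0,0],
    [0,0,0],
  ],
)

```text
time: 14.75
ee_pos: [0.5046, 0.1278, 0.2835]
eef_rot: [0.988, -0.034, 0.007, -0.149]
ft_force: [-0.7, 1.3, -4.6]
width: 0.0213
grip_force: 30.0
```

```bash
python3 -c "
from st import *"
```

```text
15.0 tcp [0.5046 0.1277 0.2836] bar [0.5041 0.1221 0.3017] F [-0.08  1.27 -4.75] M [-0.41  0.14  0.04] 0.020646962727034597
```

Now it is nearly centred. I'll follow the arm's arc down 40 mm, with the bar moving outward as the cradle does.

Emit:
arm_command(
  xyz=[
    [0,-0.0006,-0.002],
    [0,-0.0012,-0.004],
    [0,-0.0018,-0.006],
    [0,-0.0023,-0.008],
    [0,-0.0028,-0.01],
    [0,-0.0033,-0.012],
    [0,-0.0038,-0.014],
    [0,-0.0043,-0.016],
    [0,-0.0047,-0.018],
    [0,-0.0052,-0.02],
    [0,-0.006,-0.024],
    [-0.0005,-0.0067,-0.028],
    [-0.0005,-0.0073,-0.032],
    [-0.0005,-0.0079,-0.036],
    [-0.0006,-0.0084,-0.04],
    [-0.0006,-0.0084,-0.04],
    [-0.0006,-0.0084,-0.04],
    [-0.0006,-0.0084,-0.04],
    [-0.0006,-0.0084,-0.04],
    [-0.0006,-0.0084,-0.04],
  ],
  rot=[
    [0,0,0],
    [0,0,0],
    [0,0,0],
    [0,0,0],
    [0,0,0],
    [0,0,0],
    [0,0,0],
    [0,0,0],
    [0,0,0],
    [0,0,0],
    [0,0,0],
    [0,0,0],
    [0,0,0],
    [0,0,0],
    [0,0,0],
    [0,0,0],
    [0,0,0],
    [0,0,0],
    [0,0,0],
    [0,0,0],
  ],
)

```text
time: 16.67
ee_pos: [0.5041, 0.1192, 0.2438]
eef_rot: [0.988, -0.035, 0.008, -0.149]
ft_force: [-0.2, 0.4, -2.5]
width: 0.0209
grip_force: 30.0
```

```bash
python3 -c "
from st import *
find([('cradle','spot_point'),('hook_tip','spot_point'),('taper_bar','spot_point')],['scene'],1)"
```

```text
16.9167 tcp [0.5041 0.1192 0.2436] bar [0.5036 0.1136 0.2618] F [ 0.26  0.79 -2.53] M [-0.34  0.09  0.04] 0.02117381371006693
scene spot_point cradle 0.75 [0.4977 0.1166 0.2679] [328.4 192.6]
scene spot_point taper_bar 0.73 [0.5063 0.1136 0.2632] [331.2 196.2]
```

The force follows the spring (4.5 N carried at 40 mm). Continuing about 40 mm more.

Emit:
arm_command(
  xyz=[
    [0,0,-0.003],
    [0,-0.0003,-0.006],
    [0,-0.0006,-0.009],
    [0,-0.0007,-0.012],
    [0,-0.0008,-0.015],
    [0,-0.001,-0.018],
    [0,-0.001,-0.021],
    [0,-0.001,-0.024],
    [0,-0.001,-0.027],
    [0,-0.001,-0.03],
    [0,-0.0009,-0.033],
    [0,-0.0007,-0.036],
    [0,-0.0006,-0.038],
    [0,-0.0006,-0.04],
    [0,-0.0006,-0.04],
    [0,-0.0006,-0.04],
    [0,-0.0006,-0.04],
    [0,-0.0006,-0.04],
    [0,-0.0006,-0.04],
    [0,-0.0006,-0.04],
  ],
  rot=[
    [0,0,0],
    [0,0,0],
    [0,0,0],
    [0,0,0],
    [0,0,0],
    [0,0,0],
    [0,0,0],
    [0,0,0],
    [0,0,0],
    [0,0,0],
    [0,0,0],
    [0,0,0],
    [0,0,0],
    [0,0,0],
    [0,0,0],
    [0,0,0],
    [0,0,0],
    [0,0,0],
    [0,0,0],
    [0,0,0],
  ],
)

```text
time: 18.73
ee_pos: [0.5041, 0.1187, 0.2037]
eef_rot: [0.988, -0.035, 0.008, -0.149]
ft_force: [-0.5, -0.6, -0.8]
width: 0.0211
grip_force: 30.0
```

```bash
python3 -c "
from st import *"
```

```text
18.9833 tcp [0.5041 0.1187 0.2036] bar [0.5036 0.1131 0.2218] F [-0.3  -1.31 -0.93] M [-0.58  0.09 -0.03] 0.021413931426231415
```

Emit:
arm_command(
  xyz=[
    [0,-0.0003,-0.002],
    [0,-0.0003,-0.004],
    [0,0,-0.006],
    [0,0.0002,-0.008],
    [0,0.0004,-0.01],
    [0,0.0006,-0.012],
    [0,0.0008,-0.014],
    [0,0.0008,-0.014],
    [0,0.0008,-0.014],
    [0,0.0008,-0.014],
    [0,0.0008,-0.014],
    [0,0.0008,-0.014],
    [0,0.0008,-0.014],
    [0,0.0008,-0.014],
    [0,0.0008,-0.014],
    [0,0.0008,-0.014],
    [0,0.0008,-0.014],
    [0,0.0008,-0.014],
  ],
  rot=[
    [0,0,0],
    [0,0,0],
    [0,0,0],
    [0,0,0],
    [0,0,0],
    [0,0,0],
    [0,0,0],
    [0,0,0],
    [0,0,0],
    [0,0,0],
    [0,0,0],
    [0,0,0],
    [0,0,0],
    [0,0,0],
    [0,0,0],
    [0,0,0],
    [0,0,0],
    [0,0,0],
  ],
)

```text
time: 20.48
ee_pos: [0.504, 0.1195, 0.1896]
eef_rot: [0.988, -0.035, 0.007, -0.149]
ft_force: [0.0, 3.7, 0.7]
width: 0.0213
grip_force: 30.0
```

Emit:
arm_command(
  xyz=[
    [0,0.0006,0],
    [0,0.0012,0],
    [0,0.0018,0],
    [0,0.0018,0],
    [0,0.0018,0],
    [0,0.0018,0],
    [0,0.0018,0],
    [0,0.0018,0],
    [0,0.0018,0],
    [0,0.0018,0],
    [0,0.0018,0],
    [0,0.0018,0],
  ],
  rot=[
    [0,0,0],
    [0,0,0],
    [0,0,0],
    [0,0,0],
    [0,0,0],
    [0,0,0],
    [0,0,0],
    [0,0,0],
    [0,0,0],
    [0,0,0],
    [0,0,0],
    [0,0,0],
  ],
)

```text
time: 22.28
ee_pos: [0.504, 0.1213, 0.1896]
eef_rot: [0.988, -0.035, 0.007, -0.149]
ft_force: [0.2, -3.2, 0.2]
width: 0.0212
grip_force: 30.0
```

```bash
N=16 python3 -c "
from st import *
print(np.std(F,0))"
```

```text
23.0833 tcp [0.504  0.1213 0.1896] bar [0.5035 0.1157 0.2077] F [-0.05 -3.37 -0.47] M [-1.09  0.08  0.01] 0.020860071708078867
[0.42021388 0.42264178 0.58000571]
```

Emit:
arm_command(
  xyz=[
    [0,-0.0004,0],
    [0,-0.0008,0],
    [0,-0.0008,0],
    [0,-0.0008,0],
    [0,-0.0008,0],
    [0,-0.0008,0],
    [0,-0.0008,0],
    [0,-0.0008,0],
    [0,-0.0008,0],
    [0,-0.0008,0],
    [0,-0.0008,0],
    [0,-0.0008,0],
  ],
  rot=[
    [0,0,0],
    [0,0,0],
    [0,0,0],
    [0,0,0],
    [0,0,0],
    [0,0,0],
    [0,0,0],
    [0,0,0],
    [0,0,0],
    [0,0,0],
    [0,0,0],
    [0,0,0],
  ],
)

```text
time: 24.08
ee_pos: [0.504, 0.1209, 0.1897]
eef_rot: [0.988, -0.034, 0.007, -0.149]
ft_force: [-0.7, 4.5, 1.2]
width: 0.021
grip_force: 30.0
```

```bash
N=16 python3 -c "
from st import *
print(np.std(F,0))
cv2.imwrite('pics/h5.png',cv2.resize(a[130:290,270:430],(600,600))[...,::-1])"
```

```text
24.8833 tcp [0.504  0.1205 0.1896] bar [0.5035 0.1149 0.2077] F [-0.07  4.11  0.71] M [ 0.59  0.01 -0.02] 0.02104988250731828
[0.49644096 0.5119704  0.34725811]
```

View pics/h5.png

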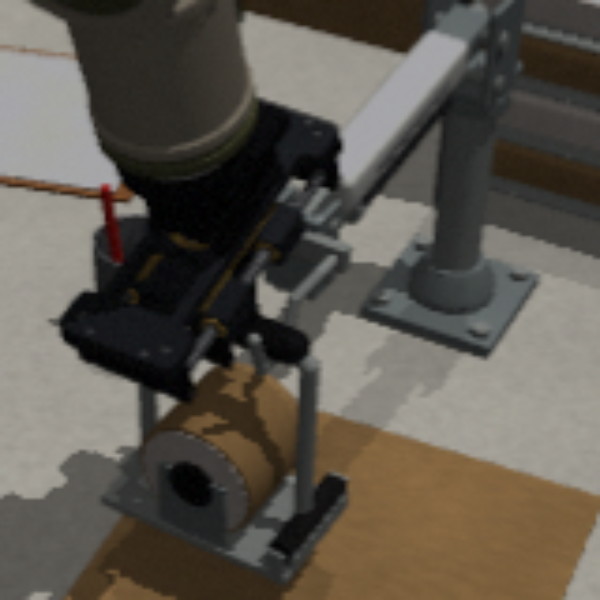

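The bar sits in both troughs. The ±4 N sideways is friction from my last shift, so I'll back off half of it.

Emit:
arm_command(
  xyz=[
    [0,0.0005,0],
    [0,0.0005,0],
    [0,0.0005,0],
    [0,0.0005,0],
    [0,0.0005,0],
    [0,0.0005,0],
    [0,0.0005,0],
    [0,0.0005,0],
  ],
  rot=[
    [0,0,0],
    [0,0,0],
    [0,0,0],
    [0,0,0],
    [0,0,0],
    [0,0,0],
    [0,0,0],
    [0,0,0],
  ],
)

```text
time: 25.55
ee_pos: [0.504, 0.1207, 0.1895]
eef_rot: [0.988, -0.035, 0.007, -0.149]
ft_force: [0.3, 0.8, 0.0]
width: 0.021
grip_force: 30.0
```

```bash
N=12 python3 -c "
from st import *
print(np.std(F,0))"
```

```text
26.15 tcp [0.504  0.1208 0.1895] bar [0.5036 0.1152 0.2077] F [-0.04 -0.79 -0.13] M [-0.71  0.11  0.03] 0.021014093765278755
[0.51594975 0.50165912 0.37439645]
```

Forces are near zero, so the spring carries the weight. I'll ease the grip down before opening.

Emit:
arm_command(
  xyz=[
    [0,0,0],
    [0,0,0],
    [0,0,0],
    [0,0,0],
  ],
  rot=[
    [0,0,0],
    [0,0,0],
    [0,0,0],
    [0,0,0],
  ],
  squeeze=12,
)

```text
time: 26.48
ee_pos: [0.504, 0.1208, 0.1895]
eef_rot: [0.988, -0.035, 0.007, -0.149]
ft_force: [-0.2, -2.7, -0.4]
width: 0.0212
grip_force: 12.0
```

Emit:
arm_command(
  xyz=[
    [0,0,0],
    [0,0,0],
    [0,0,0],
    [0,0,0],
    [0,0,0],
    [0,0,0],
    [0,0,0],
    [0,0,0],
  ],
  rot=[
    [0,0,0],
    [0,0,0],
    [0,0,0],
    [0,0,0],
    [0,0,0],
    [0,0,0],
    [0,0,0],
    [0,0,0],
  ],
  squeeze=3,
)

```text
time: 27.15
ee_pos: [0.504, 0.121, 0.1896]
eef_rot: [0.988, -0.035, 0.007, -0.149]
ft_force: [-1.0, -2.2, -0.0]
width: 0.0215
grip_force: 3.0
```

```bash
N=12 python3 -c "
from st import *
print(np.std(F,0))
find([('cradle','spot_point'),('taper_bar','spot_point'),('taper','spot_point'),('hook_tip','spot_point')],['scene'],1)"
```

```text
27.75 tcp [0.504  0.121  0.1896] bar [0.5035 0.1154 0.2077] F [-0.56 -2.76 -0.38] M [-1.02  0.16  0.02] 0.021751552779591572
[0.42692573 0.3899297  0.52122971]
scene spot_point cradle 0.91 [0.5024 0.1181 0.2104] [330.3 213.7]
scene spot_point taper_bar 0.62 [0.5047 0.1135 0.2073] [330.2 216.2]
scene spot_point taper 0.62 [0.5068 0.1139 0.0537] [330.1 265.5]
```

Emit:
arm_command(
  xyz=[
    [0,-0.0003,0],
    [0,-0.0003,0],
    [0,-0.0003,0],
    [0,-0.0003,0],
    [0,-0.0003,0],
    [0,-0.0003,0],
  ],
  rot=[
    [0,0,0],
    [0,0,0],
    [0,0,0],
    [0,0,0],
    [0,0,0],
    [0,0,0],
  ],
)

```text
time: 28.45
ee_pos: [0.504, 0.1208, 0.1896]
eef_rot: [0.988, -0.035, 0.007, -0.149]
ft_force: [0.8, -0.9, -0.1]
width: 0.0222
grip_force: 3.0
```

```bash
N=12 python3 -c "
from st import *
print(np.std(F,0))"
```

```text
29.05 tcp [0.504  0.1208 0.1896] bar [0.5035 0.1152 0.2077] F [-0.37 -0.69 -0.03] M [-0.43  0.08 -0.  ] 0.021864505719555973
[0.39887545 0.4277626  0.56011824]
```

Balanced. Opening slightly.

Emit:
arm_command(
  xyz=[
    [0,0,0],
    [0,0,0],
    [0,0,0],
    [0,0,0],
    [0,0,0],
    [0,0,0],
    [0,0,0],
    [0,0,0],
    [0,0,0],
    [0,0,0],
    [0,0,0],
    [0,0,0],
  ],
  rot=[
    [0,0,0],
    [0,0,0],
    [0,0,0],
    [0,0,0],
    [0,0,0],
    [0,0,0],
    [0,0,0],
    [0,0,0],
    [0,0,0],
    [0,0,0],
    [0,0,0],
    [0,0,0],
  ],
  grip=0.5,
)

```text
time: 30.05
ee_pos: [0.504, 0.1207, 0.1896]
eef_rot: [0.988, -0.035, 0.007, -0.149]
ft_force: [-0.5, -0.4, -0.3]
width: 0.0434
grip_force: 0.0
```

```bash
N=10 python3 -c "
from st import *
print(np.std(F,0))
cv2.imwrite('pics/h6.png',np.hstack([cv2.resize(a[130:290,270:430],(400,400)),cv2.resize(shot('wrist')[100:400,150:450],(400,400))])[...,::-1])
find([('cradle','spot_point'),('taper_bar','spot_point'),('taper','spot_point')],['scene'],1)"
```

```text
30.55 tcp [0.504  0.1206 0.1896] bar [0.5036 0.115  0.2077] F [-0.17 -0.    0.07] M [-0.3   0.1  -0.02] 0.043073978920261734
[0.32518106 0.36835655 0.42375911]
scene spot_point cradle 0.82 [0.503  0.116  0.2092] [330.  214.7]
scene spot_point taper_bar 0.86 [0.504  0.1133 0.2051] [329.9 216.9]
scene spot_point taper 0.89 [0.5068 0.1162 0.051 ] [330.5 265.7]
```

View pics/h6.png

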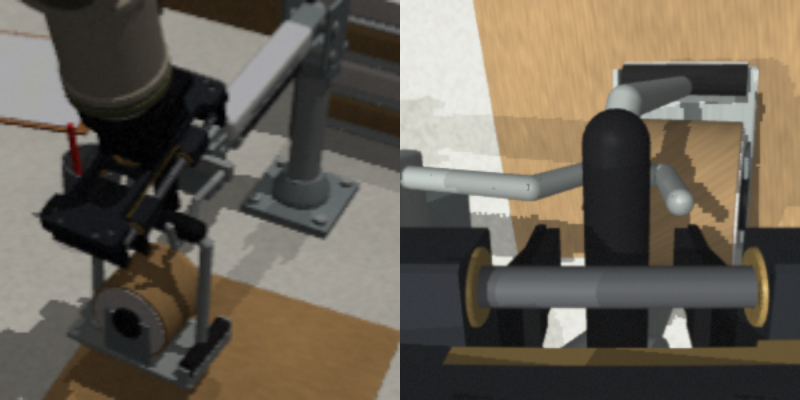

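Released with no change: the bar is in both hooks and the fingers are clear of it at the sides (wrist crop: fingers at 540 and 700, bar at 617). Withdrawing along the tool axis.

Emit:
arm_command(
  xyz=[
    [0,-0.0015,0.005],
    [0,-0.003,0.01],
    [-0.0003,-0.005,0.016],
    [-0.0005,-0.0075,0.024],
    [-0.001,-0.01,0.033],
    [-0.001,-0.0135,0.044],
    [-0.001,-0.017,0.056],
    [-0.0015,-0.021,0.069],
    [-0.002,-0.026,0.084],
    [-0.002,-0.031,0.1],
    [-0.0025,-0.036,0.117],
    [-0.003,-0.042,0.135],
    [-0.003,-0.046,0.15],
    [-0.003,-0.049,0.16],
    [-0.003,-0.049,0.16],
    [-0.003,-0.049,0.16],
  ],
  rot=[
    [0,0,0],
    [0,0,0],
    [0,0,0],
    [0,0,0],
    [0,0,0],
    [0,0,0],
    [0,0,0],
    [0,0,0],
    [0,0,0],
    [0,0,0],
    [0,0,0],
    [0,0,0],
    [0,0,0],
    [0,0,0],
    [0,0,0],
    [0,0,0],
  ],
)

```text
time: 32.08
ee_pos: [0.5011, 0.0716, 0.3498]
eef_rot: [0.988, -0.035, 0.008, -0.149]
ft_force: [-0.2, -0.2, -0.5]
width: 0.0432
grip_force: 0.0
```

```bash
N=6 python3 -c "
from st import *
cv2.imwrite('pics/h7.png',np.hstack([cv2.resize(a[130:290,270:430],(400,400)),cv2.resize(shot('wrist'),(400,400))])[...,::-1])
find([('cradle','spot_point'),('taper_bar','spot_point'),('taper','spot_point')],['scene'],1)"
```

```text
32.3833 tcp [0.5008 0.0719 0.349 ] bar [0.5003 0.0663 0.3671] F [-0.09  0.17 -0.12] M [-0.3   0.04 -0.02] 0.04325920361263791
scene spot_point taper_bar 0.55 [0.5056 0.1141 0.2079] [330.7 216. ]
scene spot_point taper 0.65 [0.5064 0.1148 0.0508] [330.1 266. ]
```

View pics/h7.png

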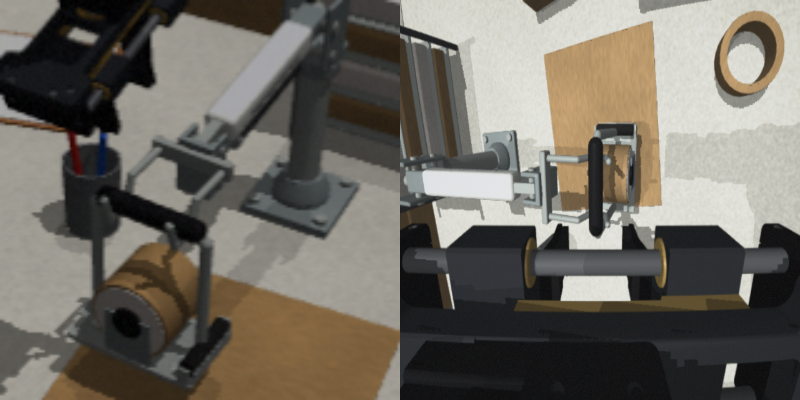

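The taper hangs level and still in both hooks at the same height as before release (bar z about 0.207). The gripper is clear of everything.

```bash
python3 -c "
from bench import r
print(r.close_job())"
```

```text
the job is handed in; nothing more can be done
None
```

The wide taper hangs by its bar in both hooks, carried by the spring; the bar's height (about 0.207 m) showed no change on release, the gripper is clear, and I handed the job in at about 32 s.

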